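# Try the gap gauge in the welded block

### The job

Pick up the gap gauge and gently try its blade in both gaps in the front of the welded steel block, the left one first: slide it in each time until you feel it stop. One gap is fouled inside, so never force the blade; leave the gauge pushed fully home, its handle up against the block's rubber strips, in the gap that takes it, standing upright on the sill and let go, and do not disturb the other things on the bench.

Things in the scene. Friction and masses are not known exactly. Their poses are not given: they have to be found in the camera images.
- gauge_grip (a point): Centre of the gap gauge's pale wooden handle (rear end red): 80 mm long (x), 24 wide (y), 44 tall (z), standing upright on the bench, so this point is 22 mm above what it stands on. x points along the blade, z up. Grip it across y, from above; about 180 g. A steel blade stands on edge out of the middle of the handle's flat front (+x) end, the shoulder, 40 mm ahead of this point.
- gauge_tip (a point): Rounded tip of the gauge's blade, half-way up the blade, 94 mm ahead (+x) of the handle's centre and level with it. The blade is 54 mm long from the shoulder, 3 mm thick (y), 20 mm tall (z). Axes as for the handle.
- gauge: The whole gauge: origin at the centre of the handle's underside, axes as for the handle.
- block: Dark welded steel block fixed to the bench, 80 mm deep (x), 150 wide (y), 85 tall, with a stepped crest at the rear up to 108 mm. Two upright gaps open in its flat front face. Origin: on the bench, in the plane of the front face, half-way across. x points into the block, square to the face (away from the robot, give or take 0.3 rad), y to its left seen from the robot, z up.
- sill: Steel plate on the bench before the block's front face, at the block's yaw: 95 mm out from the face (x), 150 mm wide (y), 8 mm thick; origin at the centre of its underside. A gauge standing on it has its blade level with the gaps (1 mm below their middle), with 4 to 6 mm of room below and above.
- gap_left (a point): Centre of the left gap's mouth (+y), in the plane of the steel face, 31 mm above the bench; x points straight in. Each gap is a slot 5 mm wide (y), 30 tall (16 to 46 mm above the bench), 60 deep, closed above, its mouth bevelled (11 mm wide, 5 mm at 6 mm in). A yellow line on the block's top runs above each gap. A springy rubber strip stands 4 mm proud of the face on each side of a mouth.
- gap_right (a point): The same for the right gap (-y), 70 mm from the left. In one gap, by chance, a hidden springy tab (about 2.5 N per mm) stops the tip 18 to 34 mm in; in the other the blade slides in until the handle's shoulder meets the rubber strips (5 N per mm), its tip 50 mm in. It cannot be told from outside. A push of 4 to 10 N is plenty; over 25 N bends the tab.
- brush: Bystander: hand brush lying on the bench; origin at its underside.
- spray: Bystander: white spray can, 60 mm across, 170 mm tall; origin at its underside.
- jar: Bystander: glass jar, 70 mm across, 90 mm tall; origin at its underside.
- mug: Bystander: white mug, 80 mm across, 90 mm tall; origin at its underside.
- weight: Bystander: brass weight, 60 mm across, 70 mm tall; origin at its underside.
- cross: Bystander: flat black steel cross-shaped piece, 100 x 90 mm, 16 mm tall, behind the block; origin at its underside.
- hammer: Bystander: hammer lying on the bench; origin at its underside.
Not all that is in view belongs to the job. Leave any purple look-alike of the gauge alone.

How it is judged:
By the outcome, as a careful person would: the job done as asked, in the order asked, and still so for the second after the job is handed in, with the robot touching nothing.
It also fails if it takes over 61 s, if anything falls off the work surface, if the arm or the gripper's body presses on something with over 40 N, if the wrist force passes 120 N, or if a joint passes its speed limit or range.

### The arm

A 7-joint arm with a two-finger parallel gripper is mounted at the origin on the work surface. World frame = base frame: x ahead of the robot, y to its left, z up, the work surface at z = 0. Lengths are in mm, angles in rad, forces in N, time in s.
With the tool pointing down it reaches from about 425 to 825 mm from the base axis. Payload 3.6 kg.
Tool frame: the origin (TCP) lies at the very end of the fingers, on their centre line; the grasp point (between the pads) lies 19 mm behind it (bot.grip_point_offset is the distance from the TCP to the grasp point, in mm); y points along the fingers, x is the direction in which the jaws open and shut, and the axes are right-handed (so a half turn about y gives the same grasp; the last joint's range is limited). The gripper opens to 93 mm and grips with 3 to 60 N. Pads are 15 mm wide; open, the fingers measure 128 mm over their backs; the gripper's body (75 mm by 188 mm) begins 65 mm behind the grasp point.
Start: joints at [-1.21, 0.615, -0.013, 1.423, 0.008, 1.103, -0.04], TCP at [245.764, 601.716, 218.64] pointing down, gripper open.
Joint ranges: [-3.12, 3.12], [-0.3, 2.06], [-1.34, 1.32], [0.26, 2.42], [-1.36, 4.5], [0.01, 1.98], [-2.84, 2.84]. Speed limits (rad/s): [2.79, 2.79, 3.14, 3.14, 3.14, 3.14, 3.14].

### API

Orientations are given as a unit quaternion [w, x, y, z].
In Python, from rig import bot gives the robot as it stands.
- The arm moves only by the tool arm_command, never from a script. Its argument "increments" is a list of rows, each an object of numbers: "x", "y", "z": the shift along the world's x, y, z in cm; "ax", "ay", "az": the turn, a rotation vector about the world's x, y, z in rad; "grip": the finger opening in cm, from 0 to 9.3. A call has 1 to 5 rows; each row is the pose to reach, as a shift and turn from the pose commanded when the call began; what a row does not reach only later rows make up. A row lasts 1/10 s, in which the tool goes at most 50 mm and 8.59 degrees, less where a joint would pass 70% of its speed; a pose out of reach is approached as far as the arm can. A call with a gripper value outside its range is refused whole. The fingers move at their own pace and stop on an object; "newtons" is the grip in N (left out, the last holds). Time passes only in rows, so rows that repeat a pose let the fingers close. It gives the time, the measured TCP pose, the force and the opening at its end, in the units of the state.
- bot.get_state(): the state, without advancing time (a new reading comes with each control period).
- bot.snapshot(name): name is "scene" or "top" or "wrist"; returns a dict with "color" (384x512x3 uint8, blue, green, red), "range_z" (384x512 float32, mm along the optical axis (not along the pixel's ray), 0 where there is no reading), "K" (3x3 intrinsics, pixels), "R" (3x3) and "t" (3): a world point X has camera coordinates R X + t; the wrist camera has in their place "mount" (4x4, takes a point from camera to tool coordinates, whose origin is the TCP and whose axes are the tool frame's). Camera axes: x right, y down, z forward; pixel columns grow to the right and rows downward; lengths in mm; the calibration is good to about 2 mm. The wrist camera is an equidistant fisheye: a pixel r from the principal point sees the ray r / f radians off the axis. A picture is of the moment at which its call begins: read the wrist's pose just before it.
- bot.finish_job(): hands the job in, once; it reports no verdict.
The state is a dict: "time_s": time; "joint_positions": joint angles; "dq": joint speeds; "tau": joint torques, N m; "tcp_pos": TCP position; "eef_rot": TCP orientation; "contact_force": force on the tool from outside, world axes, zero at the start; "wrist_torque": the same for the moment, N m; "opening": finger opening in mm.
Only numpy, scipy, OpenCV 4.12 (cv2) and the standard library are available. Lean on these libraries where they do the work, as an engineer would, in place of code of your own. Each camera call takes 0.05 s, during which the arm holds its last target. There are 200 camera calls.

## Working session

There is one attempt and no reset: what is moved stays moved. The work goes in short steps, Python scripts to look and compute and a tool call to move; the robot and the scene stay as the last step left them, time stands still between calls to the robot, and variables do not carry over. Pictures are saved under pics/ and viewed, about 8 in all and at most 12, crops included, and the job is handed in when it is done.

Besides the shell and the picture viewer there is one more tool, called after "Emit:" as name(argument=value, ...), one argument or row to a line, values as JSON. arm_command: Moves the arm, as the interface text tells. Its arguments: {"type":"object","properties":{"increments":{"type":"array","items":{"type":"object","properties":{"x":{"type":"number"},"y":{"type":"number"},"z":{"type":"number"},"ax":{"type":"number"},"ay":{"type":"number"},"az":{"type":"number"},"grip":{"type":"number"}}}},"newtons":{"type":"number"}},"required":["increments"]}

```bash
mkdir -p pics; cat > h.py <<'E'
import numpy as np, cv2
from rig import bot
def cloud(s):
    d=s["range_z"];h,w=d.shape;u,v=np.meshgrid(np.arange(w),np.arange(h));K=s["K"]
    P=np.stack([(u-K[0,2])/K[0,0]*d,(v-K[1,2])/K[1,1]*d,d],-1)
    W=(P-s["t"])@s["R"]; W[d<=0]=np.nan; return W
E
python3 - <<'E'
from h import *
st=bot.get_state();print({k:np.round(v,3).tolist() for k,v in st.items()})
a=[]
for n in("scene","top"):
    s=bot.snapshot(n);np.savez(n+".npz",**s);cv2.imwrite(f"pics/{n}0.png",s["color"]);print(n,np.round(s["t"]),(s["range_z"]>0).mean())
E
```

```text
{'time_s': 0.0, 'joint_positions': [-1.21, 0.616, -0.013, 1.425, 0.008, 1.103, -0.04], 'dq': [0.0, 0.0, -0.001, -0.002, -0.001, 0.0, -0.0], 'tau': [0.001, -45.895, 0.21, -16.575, -0.061, 0.021, 0.0], 'tcp_pos': [245.461, 601.008, 217.483], 'eef_rot': [-0.586, 0.587, 0.394, -0.395], 'contact_force': [0.318, -0.806, -0.976], 'wrist_torque': [-0.04, -0.027, 0.023], 'opening': 93.042}
scene [-503. -176. 1772.] 0.9944966634114584
top [1.000e+00 5.650e+02 1.398e+03] 0.9959259033203125
```

View pics/top0.png

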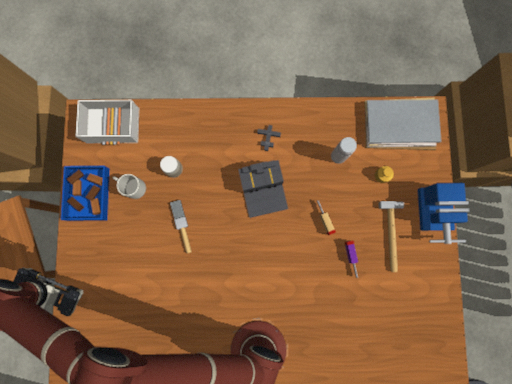

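View pics/scene0.png

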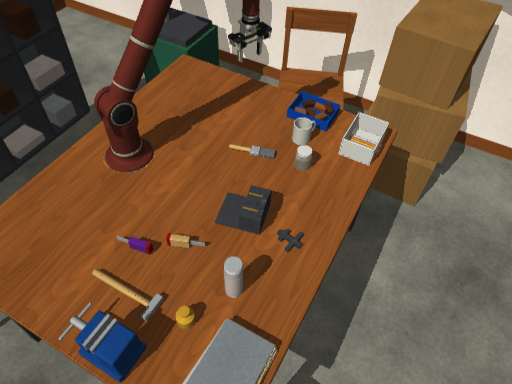

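The top view shows the gauge at about (326,218), with its red rear at (331,232) and its blade tip at (316,201). The block is at (262,180), with its sill below at (265,202). The purple decoy is at (352,252).

```bash
python3 - <<'E'
from h import *
s=dict(np.load("top.npz"));W=cloud(s);c=s["color"]
crop=c[140:250,225:350];crop=cv2.resize(crop,None,fx=6,fy=5.4,interpolation=cv2.INTER_CUBIC);cv2.imwrite("pics/c1.png",crop)
for n in("top","scene"):
    s=dict(np.load(n+".npz"));W=cloud(s);c=s["color"].astype(int)
    x,y,z=W[...,0],W[...,1],W[...,2]
    if n=="top": print("table z",np.nanmedian(z[250:300,150:230]))
    hsv=cv2.cvtColor(s["color"],cv2.COLOR_BGR2HSV)
    # handle
    m=(x>380)&(x<620)&(y>-260)&(y<-90)&(z>33)&(z<60)
    for l in range(1): 
        Q=W[m][:,:2]; print(n,"all tall pts",len(Q))
        k,lab,st,ce=cv2.connectedComponentsWithStats(m.astype(np.uint8))
        for i in range(1,k):
            if st[i,4]<15: continue
            q=W[lab==i]; print(i,st[i],np.round(q.mean(0)),'hsv',hsv[lab==i].mean(0).round(),cv2.minAreaRect(q[:,:2].astype(np.float32)))
    for lo,hi in((80,90),(100,115)):
        m=(np.abs(y)<130)&(x>450)&(x<720)&(z>lo)&(z<hi)
        q=W[m];print("block",lo,len(q),cv2.minAreaRect(q[:,:2].astype(np.float32)))
    ye=(hsv[...,0]>18)&(hsv[...,0]<32)&(hsv[...,1]>110)&(np.abs(y)<130)&(x>500)&(z>75)
    k,lab,st,ce=cv2.connectedComponentsWithStats(ye.astype(np.uint8))
    for i in range(1,k):
        q=W[lab==i];print("yel",len(q),np.round(q.mean(0)),np.round(q.min(0)),np.round(q.max(0)))
    m=(np.abs(y)<130)&(x>400)&(x<720)&(z>5)&(z<13)&(c.max(-1)<90)
    q=W[m];print("sill",len(q),cv2.minAreaRect(q[:,:2].astype(np.float32)))
E
```

```text
table z 1.56551764689214
top all tall pts 88
5 [322 211   7  20  81] [ 461. -251.   44.] hsv [ 18. 119. 201.] ((456.2381286621094, -248.85498046875), (70.6707992553711, 22.238004684448242), 0.0939812958240509)
block 80 628 ((621.8021850585938, -15.714866638183594), (81.25142669677734, 149.86354064941406), 12.485528945922852)
block 100 148 ((644.010498046875, -12.797866821289062), (36.47540283203125, 113.20436096191406), 12.462013244628906)
yel 27 [618. -51.  87.] [590. -59.  82.] [645. -45.  95.]
yel 28 [606.  18.  86.] [579.  10.  81.] [632.  24.  92.]
sill 668 ((538.3483276367188, -30.195526123046875), (98.2544937133789, 146.87355041503906), 12.582925796508789)
scene all tall pts 89
1 [239 220   5   5  21] [610. -94.  48.] hsv [116.  16.  52.] ((611.032958984375, -95.18505096435547), (16.881690979003906, 7.710690498352051), 8.616166114807129)
2 [172 234  18  10  63] [ 467. -251.   42.] hsv [ 19. 138. 173.] ((456.86041259765625, -248.22972106933594), (22.299230575561523, 67.24749755859375), 89.05592346191406)
block 80 494 ((624.1591796875, -16.240234375), (80.61241149902344, 157.59507751464844), 12.667637825012207)
block 100 117 ((646.726806640625, -13.38071060180664), (35.45014572143555, 119.0511474609375), 12.495986938476562)
yel 27 [605.  19.  85.] [581.  10.  81.] [630.  26.  91.]
yel 28 [621. -50.  85.] [595. -60.  79.] [648. -42.  92.]
sill 587 ((592.5711059570312, -0.6145858764648438), (215.20175170898438, 198.29385375976562), 12.849283218383789)
```

View pics/c1.png

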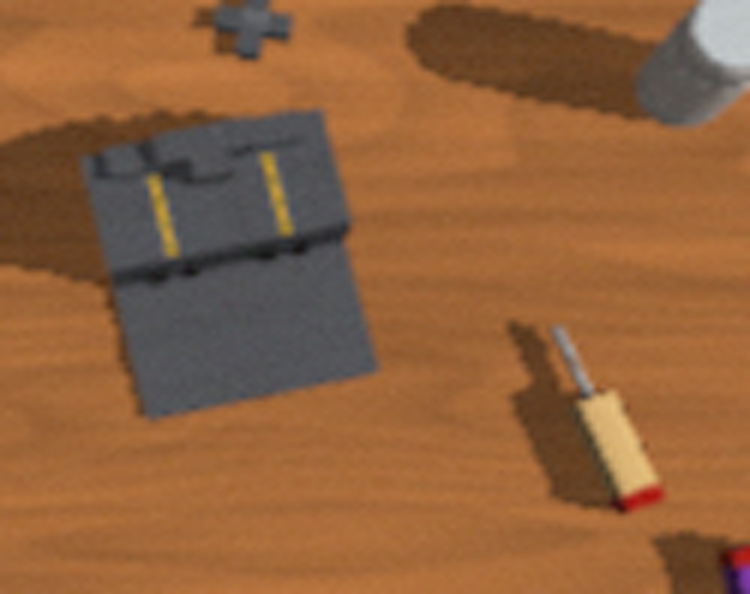

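```bash
cat >> h.py <<'E'
from scipy.spatial.transform import Rotation as Ro
def toolR(st): q=st["eef_rot"]; return Ro.from_quat([q[1],q[2],q[3],q[0]]).as_matrix()
E
python3 - <<'E'
from h import *
for n in("top","scene"):
    s=dict(np.load(n+".npz"));W=cloud(s);x,y,z=np.moveaxis(W,-1,0)
    hsv=cv2.cvtColor(s["color"],cv2.COLOR_BGR2HSV).astype(int)
    for nm,lo,hi in(("handle+red",33,60),("low",12,33)):
        m=(x>400)&(x<620)&(y>-330)&(y<-170)&(z>lo)&(z<hi)
        k,lab,st,ce=cv2.connectedComponentsWithStats(m.astype(np.uint8))
        for i in range(1,k):
            if st[i,4]<10: continue
            q=W[lab==i]; print(n,nm,st[i],np.round(q.mean(0)),'hsv',hsv[lab==i].mean(0).round(),cv2.minAreaRect(q[:,:2].astype(np.float32)))
print(toolR(bot.get_state()).round(3)); w=bot.snapshot("wrist"); print(w["mount"].round(3),w["K"].round(1))
E
```

```text
top handle+red [322 211  14  24 155] [ 448. -260.   45.] hsv [ 16. 133. 200.] ((450.821044921875, -259.5364990234375), (87.00403594970703, 25.629981994628906), 22.114330291748047)
top low [318 200   6  14  18] [ 511. -235.   27.] hsv [ 20.  52. 149.] ((509.1241760253906, -236.73704528808594), (51.522220611572266, 4.363951206207275), 19.5457820892334)
top low [323 221   7  14  18] [ 429. -256.   21.] hsv [ 14. 138.  96.] ((431.0836486816406, -254.60679626464844), (52.20539093017578, 1.8598783016204834), 21.279796600341797)
scene handle+red [166 233  24  11 166] [ 451. -263.   42.] hsv [ 16. 151. 173.] ((449.8974914550781, -261.63824462890625), (79.77617645263672, 28.35499382019043), 19.100942611694336)
scene low [167 240  38   8 123] [ 480. -257.   23.] hsv [ 33.  98. 138.] ((476.7723083496094, -255.76756286621094), (131.5569305419922, 24.408544540405273), 33.64177322387695)
[[ 0.378 -0.001 -0.926]
 [ 0.926 -0.002  0.378]
 [-0.002 -1.    -0.   ]]
[[ 1.00000e+00  2.00000e-03  1.00000e-03 -2.52000e-01]
 [-0.00000e+00 -2.45000e-01  9.69000e-01 -1.65633e+02]
 [ 2.00000e-03 -9.69000e-01 -2.45000e-01  6.62660e+01]
 [ 0.00000e+00  0.00000e+00  0.00000e+00  1.00000e+00]] [[297.3   0.  251.2]
 [  0.  297.3 195.5]
 [  0.    0.    1. ]]
```

Emit:
arm_command(
  increments=[
    {"x":3,"y":-3.9,"z":0.8,"az":-0.14},
    {"x":6,"y":-7.8,"z":1.6,"az":-0.28},
    {"x":9,"y":-11.7,"z":2.4,"az":-0.42},
    {"x":12,"y":-15.6,"z":3.2,"az":-0.56},
    {"x":15,"y":-19.5,"z":3.5,"az":-0.7},
  ],
)

```text
schema error: expected keys x, y, z, ax, ay, az, grip
```

Emit:
arm_command(
  increments=[
    {"x":2.4,"y":-4.2,"az":-0.14},
    {"x":4.8,"y":-8.4,"az":-0.28},
    {"x":7.2,"y":-12.6,"az":-0.42},
    {"x":9.6,"y":-16.8,"az":-0.56},
    {"x":11,"y":-21,"az":-0.7},
  ],
)

```text
schema error: expected keys x, y, z, ax, ay, az, grip
```

Emit:
arm_command(
  increments=[
    {"x":0,"y":-4.5,"az":-0.14},
    {"x":0,"y":-9,"az":-0.28},
    {"x":0,"y":-13.5,"az":-0.42},
    {"x":0,"y":-18,"az":-0.56},
    {"x":0,"y":-22,"az":-0.7},
  ],
)

```text
schema error: expected keys x, y, z, ax, ay, az, grip
```

Emit:
arm_command(
  increments=[
    {"x":-1.5,"y":-4.5,"z":-1,"az":-0.14},
    {"x":-3,"y":-9,"z":-2,"az":-0.28},
    {"x":-4.5,"y":-13.5,"z":-3,"az":-0.3},
    {"x":-6,"y":-18,"z":-4,"az":-0.3},
    {"x":-6,"y":-21,"z":-4,"az":-0.3},
  ],
)

```text
schema error: expected keys x, y, z, ax, ay, az, grip
```

All keys are required.

Emit:
arm_command(
  increments=[
    {"x":3,"y":-3.9,"z":0.8,"ax":0,"ay":0,"az":-0.14,"grip":9.3},
    {"x":6,"y":-7.8,"z":1.6,"ax":0,"ay":0,"az":-0.28,"grip":9.3},
    {"x":9,"y":-11.7,"z":2.4,"ax":0,"ay":0,"az":-0.42,"grip":9.3},
    {"x":12,"y":-15.6,"z":3.2,"ax":0,"ay":0,"az":-0.56,"grip":9.3},
    {"x":15,"y":-19.5,"z":3.5,"ax":0,"ay":0,"az":-0.7,"grip":9.3},
  ],
)

```text
time_s: 0.65
tcp_pos: [396.9, 405.2, 254.4]
eef_rot: [0.687, -0.687, -0.168, 0.167]
contact_force: [1.8, 0.4, 0.4]
opening: 93.0
```

Emit:
arm_command(
  increments=[
    {"x":2.4,"y":-4.2,"z":0,"ax":0,"ay":0,"az":-0.14,"grip":9.3},
    {"x":4.8,"y":-8.4,"z":0,"ax":0,"ay":0,"az":-0.28,"grip":9.3},
    {"x":7.2,"y":-12.6,"z":0,"ax":0,"ay":0,"az":-0.42,"grip":9.3},
    {"x":9.6,"y":-16.8,"z":0,"ax":0,"ay":0,"az":-0.56,"grip":9.3},
    {"x":11,"y":-21,"z":0,"ax":0,"ay":0,"az":-0.7,"grip":9.3},
  ],
)

```text
time_s: 1.15
tcp_pos: [507.0, 194.6, 253.5]
eef_rot: [-0.703, 0.703, -0.079, 0.079]
contact_force: [0.7, 0.1, -0.1]
opening: 92.7
```

Emit:
arm_command(
  increments=[
    {"x":0,"y":-4.5,"z":0,"ax":0,"ay":0,"az":-0.14,"grip":9.3},
    {"x":0,"y":-9,"z":0,"ax":0,"ay":0,"az":-0.28,"grip":9.3},
    {"x":0,"y":-13.5,"z":0,"ax":0,"ay":0,"az":-0.42,"grip":9.3},
    {"x":0,"y":-18,"z":0,"ax":0,"ay":0,"az":-0.56,"grip":9.3},
    {"x":0,"y":-22,"z":0,"ax":0,"ay":0,"az":-0.7,"grip":9.3},
  ],
)

```text
time_s: 1.65
tcp_pos: [505.2, -25.6, 253.7]
eef_rot: [-0.633, 0.633, -0.315, 0.315]
contact_force: [0.7, -0.2, -0.5]
opening: 93.0
```

```bash
cat >> h.py <<'E'
def wrist(name):
    st=bot.get_state();s=bot.snapshot("wrist");R=toolR(st);p=np.array(st["tcp_pos"])
    np.savez(name+".npz",Rt=R,p=p,**s);cv2.imwrite(f"pics/{name}.png",s["color"]);return np.load(name+".npz")
def rays(s,uv):
    uv=np.atleast_2d(np.asarray(uv,float));K=s["K"];x=(uv[:,0]-K[0,2])/K[0,0];y=(uv[:,1]-K[1,2])/K[1,1]
    r=np.hypot(x,y)+1e-12;d=np.stack([np.sin(r)*x/r,np.sin(r)*y/r,np.cos(r)],-1)
    M=s["mount"];return s["Rt"]@M[:3,3]+s["p"], d@(s["Rt"]@M[:3,:3]).T, d
def at_z(s,uv,z):
    o,d,_=rays(s,uv);return o+d*((z-o[2])/d[:,2])[:,None]
def wcloud(s):
    h,w=s["range_z"].shape;u,v=np.meshgrid(np.arange(w),np.arange(h))
    o,d,dc=rays(s,np.stack([u.ravel(),v.ravel()],-1));k=s["range_z"].ravel()/dc[:,2]
    P=o+d*k[:,None];P[s["range_z"].ravel()<=0]=np.nan;return P.reshape(h,w,3)
def proj(s,X):
    M=s["mount"];C=((np.atleast_2d(X)-s["p"])@s["Rt"]-M[:3,3])@M[:3,:3]
    th=np.arctan2(np.hypot(C[:,0],C[:,1]),C[:,2]);ph=np.arctan2(C[:,1],C[:,0]);K=s["K"]
    return np.stack([K[0,0]*th*np.cos(ph)+K[0,2],K[1,1]*th*np.sin(ph)+K[1,2]],-1)
E
python3 - <<'E'
from h import *
s=wrist("w1");cv2.imwrite("pics/w1b.png",cv2.resize(s["color"],None,fx=1.5,fy=1.5))
W=wcloud(s);x,y,z=np.moveaxis(W,-1,0)
for lo,hi in((80,90),(100,115)):
    m=(np.abs(y)<130)&(x>450)&(x<720)&(z>lo)&(z<hi)
    q=W[m];print("block",lo,len(q),cv2.minAreaRect(q[:,:2].astype(np.float32)))
hsv=cv2.cvtColor(s["color"],cv2.COLOR_BGR2HSV)
ye=(hsv[...,0]>18)&(hsv[...,0]<34)&(hsv[...,1]>110)&(np.abs(y)<130)&(x>500)&(z>70)
k,lab,st,ce=cv2.connectedComponentsWithStats(ye.astype(np.uint8))
for i in range(1,k):
    if st[i,4]<30: continue
    q=W[lab==i];l=cv2.fitLine(q[:,:2].astype(np.float32),cv2.DIST_HUBER,0,.01,.01).ravel();print("yel",len(q),np.round(q.mean(0),1),l.round(3),np.round(q.min(0)),np.round(q.max(0)),ce[i].round())
m=(np.abs(y)<130)&(x>440)&(x<720)&(z>5)&(z<13)&(s["color"].max(-1)<100)
q=W[m];print("sill",len(q),cv2.minAreaRect(q[:,:2].astype(np.float32)))
E
```

```text
block 80 6933 ((623.4452514648438, -15.201148986816406), (80.86167907714844, 151.12803649902344), 12.62973403930664)
block 100 1380 ((645.2874755859375, -10.379413604736328), (36.164642333984375, 61.061214447021484), 11.872183799743652)
yel 204 [605.5  16.7  85.2] [9.7600e-01 2.1900e-01 6.0562e+02 1.6659e+01] [579.   9.  83.] [633.  25.  87.] [274.  89.]
yel 194 [620.7 -51.7  85.2] [ 9.75000e-01  2.22000e-01  6.20943e+02 -5.16390e+01] [594. -59.  83.] [649. -44.  87.] [330. 117.]
yel 409 [502.8  30.6 352.8] [  0.791   0.611 502.034  29.988] [500.  28. 343.] [505.  33. 359.] [ 83. 261.]
yel 695 [557.5 -46.7 354.1] [  0.796   0.606 558.96  -45.572] [550. -54. 343.] [563. -42. 360.] [419. 272.]
yel 4402 [541.  -35.8 366.1] [  0.603  -0.797 539.586 -33.948] [519. -74. 345.] [569.  -8. 372.] [362. 322.]
sill 6975 ((538.5882568359375, -34.14238739013672), (95.51239013671875, 150.6735076904297), 12.621479988098145)
```

View pics/w1b.png

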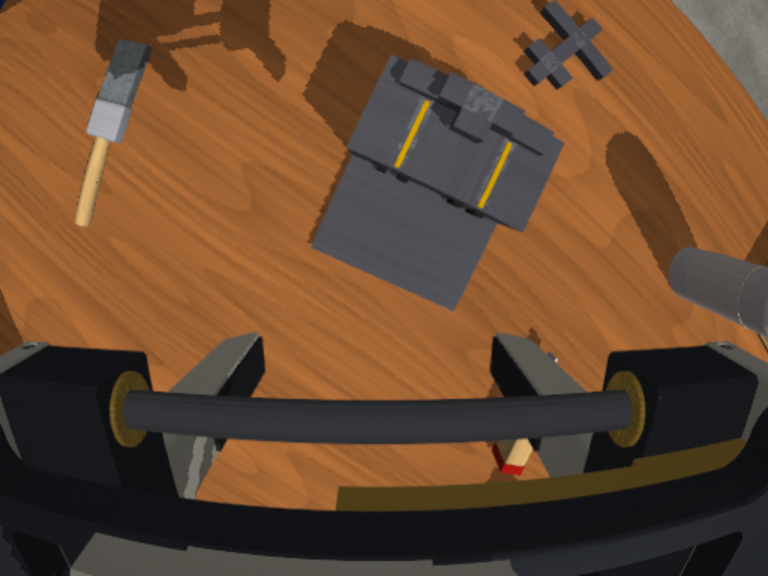

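Emit:
arm_command(
  increments=[
    {"x":-1.5,"y":-4.5,"z":0,"ax":0,"ay":0,"az":-0.1,"grip":9.3},
    {"x":-3.5,"y":-9,"z":0,"ax":0,"ay":0,"az":-0.2,"grip":9.3},
    {"x":-5.5,"y":-13.5,"z":0,"ax":0,"ay":0,"az":-0.3,"grip":9.3},
    {"x":-7.5,"y":-18,"z":-1,"ax":0,"ay":0,"az":-0.3,"grip":9.3},
    {"x":-9.5,"y":-22,"z":-3,"ax":0,"ay":0,"az":-0.3,"grip":9.3},
  ],
)

```text
time_s: 2.2
tcp_pos: [410.8, -245.6, 224.5]
eef_rot: [0.58, -0.58, 0.403, -0.405]
contact_force: [0.4, -1.3, 0.3]
opening: 92.9
```

Emit:
arm_command(
  increments=[
    {"x":-2,"y":-3,"z":-2,"ax":0,"ay":0,"az":0,"grip":9.3},
    {"x":-3,"y":-4.2,"z":-5,"ax":0,"ay":0,"az":0,"grip":9.3},
    {"x":-3,"y":-4.2,"z":-5,"ax":0,"ay":0,"az":0,"grip":9.3},
  ],
)

```text
time_s: 2.5
tcp_pos: [377.1, -285.3, 171.2]
eef_rot: [-0.579, 0.579, -0.408, 0.403]
contact_force: [-0.4, -0.3, -0.4]
opening: 93.3
```

```bash
cat > g.py <<'E'
from h import *
def gauge(nm):
    s=wrist(nm);W=wcloud(s);x,y,z=np.moveaxis(W,-1,0)
    hsv=cv2.cvtColor(s["color"],cv2.COLOR_BGR2HSV)
    for n,lo,hi in(("handle",38,60),("blade",22,36)):
        m=(x>400)&(x<580)&(y>-310)&(y<-190)&(z>lo)&(z<hi)
        if n=="blade": m&=hsv[...,1]<90
        k,lab,st,ce=cv2.connectedComponentsWithStats(m.astype(np.uint8))
        for i in range(1,k):
            if st[i,4]<40: continue
            q=W[lab==i];l=cv2.fitLine(q[:,:2].astype(np.float32),cv2.DIST_HUBER,0,.01,.01).ravel()
            print(n,st[i],"z",np.median(q[:,2]).round(1),np.round(q.mean(0),1),hsv[lab==i].mean(0).round(),np.round(cv2.minAreaRect(q[:,:2].astype(np.float32))[0],1),cv2.minAreaRect(q[:,:2].astype(np.float32))[1:],l.round(3))
    z=toolR(bot.get_state())[:,2];print(bot.get_state()["tcp_pos"],"tool yaw deg",np.degrees(np.arctan2(z[1],z[0])))
    cv2.imwrite(f"pics/{nm}b.png",s["color"]);return s,W
E
python3 -c "
from g import *
gauge('w2')"
```

```text
handle [ 239   73   28   81 1974] z 43.6 [ 449.3 -260.8   43.6] [ 16. 139. 196.] [ 449.8 -260.7] ((80.20108032226562, 24.74978256225586), 21.59284019470215) [ 9.30000e-01  3.68000e-01  4.49406e+02 -2.60847e+02]
blade [249  26   5  48 147] z 31.7 [ 512.4 -236.3   31.6] [ 71.  19. 180.] [ 512.4 -236.2] ((51.30121612548828, 3.1248326301574707), 21.535560607910156) [ 9.37000e-01  3.48000e-01  5.19899e+02 -2.33390e+02]
[ 379.49235362 -284.7381301   172.65334503] tool yaw deg 20.143938291455058
```

View pics/w2b.png

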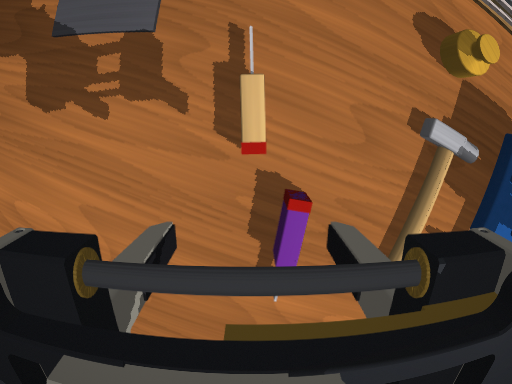

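Emit:
arm_command(
  increments=[
    {"x":3.5,"y":1.2,"z":-1,"ax":0,"ay":0,"az":0.024,"grip":6},
    {"x":7,"y":2.4,"z":-2.5,"ax":0,"ay":0,"az":0.024,"grip":6},
    {"x":7,"y":2.4,"z":-6,"ax":0,"ay":0,"az":0.024,"grip":6},
    {"x":7,"y":2.4,"z":-10,"ax":0,"ay":0,"az":0.024,"grip":6},
    {"x":7,"y":2.4,"z":-10,"ax":0,"ay":0,"az":0.024,"grip":6},
  ],
)

```text
time_s: 3.05
tcp_pos: [450.5, -257.0, 70.8]
eef_rot: [0.586, -0.585, 0.399, -0.393]
contact_force: [-0.6, 0.9, -0.5]
opening: 60.9
```

```bash
python3 - <<'E'
from h import *
for i in range(3):
    st=bot.get_state();z=toolR(st)[:,2];print(np.round(st["tcp_pos"],1),np.degrees(np.arctan2(z[1],z[0])).round(2),st["opening"]);bot.snapshot("top")
E
```

```text
[ 450.5 -257.    70.8] 21.92 60.90983407320563
[ 451.4 -258.9   73.1] 21.84 60.38581178888721
[ 452.2 -260.5   74.7] 21.78 60.20719564724347
```

Emit:
arm_command(
  increments=[
    {"x":-0.2,"y":0,"z":-4,"ax":0,"ay":0,"az":0,"grip":6},
    {"x":-0.2,"y":0,"z":-6.5,"ax":0,"ay":0,"az":0,"grip":6},
    {"x":-0.2,"y":0,"z":-6.5,"ax":0,"ay":0,"az":0,"grip":6},
    {"x":-0.2,"y":0,"z":-6.5,"ax":0,"ay":0,"az":0,"grip":6},
  ],
)

```text
time_s: 3.6
tcp_pos: [450.1, -262.2, 10.6]
eef_rot: [0.585, -0.585, 0.396, -0.398]
contact_force: [0.2, -0.2, 0.6]
opening: 59.6
```

Emit:
arm_command(
  increments=[
    {"x":0,"y":0,"z":0,"ax":0,"ay":0,"az":0,"grip":2},
    {"x":0,"y":0,"z":0,"ax":0,"ay":0,"az":0,"grip":1.5},
    {"x":0,"y":0,"z":0,"ax":0,"ay":0,"az":0,"grip":1.5},
    {"x":0,"y":0,"z":0,"ax":0,"ay":0,"az":0,"grip":1.5},
    {"x":0,"y":0,"z":0,"ax":0,"ay":0,"az":0,"grip":1.5},
  ],
  newtons=35,
)

```text
time_s: 4.1
tcp_pos: [448.8, -261.1, 8.9]
eef_rot: [0.585, -0.585, 0.397, -0.397]
contact_force: [-1.2, 1.3, 1.6]
opening: 24.7
```

```bash
cat > st.py <<'E'
from h import *
S=[]
for i in range(3):
    st=bot.get_state();z=toolR(st)[:,2];S.append(np.r_[st["tcp_pos"],np.degrees(np.arctan2(z[1],z[0])),st["contact_force"],st["opening"],toolR(st)[:2,1]]);bot.snapshot("top")
print(st["time_s"],"tcp,yaw,F,open,tilt",np.array(S).round(2).tolist()[-1],"mean",np.mean(S,0).round(2))
E
python3 st.py
```

```text
4.2 tcp,yaw,F,open,tilt [448.73, -261.02, 8.82, 21.65, -0.52, 0.4, 2.79, 23.82, -0.0, 0.0] mean [ 448.74 -261.03    8.84   21.65   -0.72    0.94    2.26   23.93   -0.
    0.  ]
```

Emit:
arm_command(
  increments=[
    {"x":0,"y":0,"z":2,"ax":0,"ay":0,"az":0,"grip":1.5},
    {"x":0,"y":2,"z":5,"ax":0,"ay":0,"az":0,"grip":1.5},
    {"x":0,"y":6,"z":6,"ax":0,"ay":0,"az":-0.05,"grip":1.5},
    {"x":0.5,"y":10,"z":6,"ax":0,"ay":0,"az":-0.1,"grip":1.5},
    {"x":1,"y":14,"z":6,"ax":0,"ay":0,"az":-0.157,"grip":1.5},
  ],
)

```text
time_s: 4.75
tcp_pos: [458.7, -120.1, 68.8]
eef_rot: [0.551, -0.551, 0.443, -0.443]
contact_force: [0.7, -0.9, -2.4]
opening: 24.0
```

Emit:
arm_command(
  increments=[
    {"x":0.5,"y":4,"z":0,"ax":0,"ay":0,"az":0,"grip":1.5},
    {"x":1,"y":8,"z":0,"ax":0,"ay":0,"az":0,"grip":1.5},
    {"x":1,"y":10.7,"z":0,"ax":0,"ay":0,"az":0,"grip":1.5},
    {"x":1,"y":10.7,"z":-2,"ax":0,"ay":0,"az":0,"grip":1.5},
    {"x":1,"y":10.7,"z":-4.5,"ax":0,"ay":0,"az":0,"grip":1.5},
  ],
)

```text
time_s: 5.25
tcp_pos: [469.7, -12.5, 23.4]
eef_rot: [0.553, -0.552, 0.44, -0.441]
contact_force: [0.3, -0.6, -2.5]
opening: 24.0
```

```bash
python3 st.py; cat > fit.py <<'E'
from h import *
import sys
s=wrist(sys.argv[1]);W=wcloud(s);x,y,z=np.moveaxis(W,-1,0)
hsv=cv2.cvtColor(s["color"],cv2.COLOR_BGR2HSV)
L=lambda q:cv2.fitLine(q[:,:2].astype(np.float32),cv2.DIST_HUBER,0,.01,.01).ravel().round(3)
p=s["p"];print("tcp",p.round(1))
O=np.array([583.7,-24.2]);th=np.radians(12.63);ex=np.array([np.cos(th),np.sin(th)]);ey=np.array([-ex[1],ex[0]])
B=np.stack([(W[...,:2]-O)@ex,(W[...,:2]-O)@ey],-1)
ye=(hsv[...,0]>18)&(hsv[...,0]<34)&(hsv[...,1]>110)&(B[...,0]>-10)&(B[...,0]<70)&(z>75)&(z<100)
k,lab,st,ce=cv2.connectedComponentsWithStats(ye.astype(np.uint8))
for i in range(1,k):
    if st[i,4]<30: continue
    print("yel",st[i],"block xy",np.median(B[lab==i],0).round(1),"z",np.median(z[lab==i]).round(1))
pb=(p[:2]-O)@np.stack([ex,ey],1);print("tcp in block",pb.round(1))
m=(hsv[...,1]<60)&(z>25)&(z<60)&(np.abs(B[...,1]-pb[1])<8)&(B[...,0]>pb[0]+42)&(B[...,0]<-5)
if m.sum():
    q=B[m];u,v=np.nonzero(m);print("blade n",len(q),"px",v.min(),v.max(),u.min(),u.max(),"z",np.percentile(z[m],[10,50,90]).round(1),"maxx",q[:,0].max().round(1),"line",cv2.fitLine(q.astype(np.float32),cv2.DIST_HUBER,0,.01,.01).ravel().round(3))
pts=np.array([proj(s,np.r_[O+a*ex+b*ey,zz])[0] for a,b,zz in((-100,35,31),(0,35,31),(-100,-35,31),(0,-35,31),(0,35,85),(40,35,85))])
print("proj",pts.round().tolist())
E
python3 fit.py w3
```

```text
5.35 tcp,yaw,F,open,tilt [466.61, -13.56, 21.45, 12.69, 0.19, -1.11, -1.05, 23.93, -0.01, 0.0] mean [ 4.6772e+02 -1.3050e+01  2.1660e+01  1.2790e+01  2.0000e-02 -7.1000e-01
 -2.2300e+00  2.3900e+01 -0.0000e+00  0.0000e+00]
tcp [467.5 -14.2  22.7]
yel [420   0  11  22 183] block xy [  7.  -34.6] z 85.3
tcp in block [-111.2   35.1]
blade n 668 px 248 254 68 176 z [44.4 45.2 46. ] maxx -16.7 line [ 1.0000e+00  8.0000e-03 -4.2674e+01  3.4265e+01]
proj [[250.0, 225.0], [250.0, 43.0], [368.0, 224.0], [376.0, 51.0], [249.0, 5.0], [250.0, -80.0]]
```

View pics/w3.png

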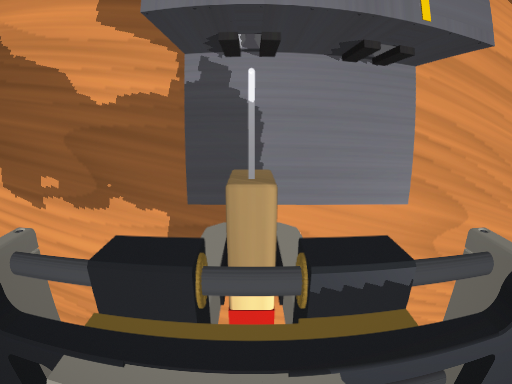

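Emit:
arm_command(
  increments=[
    {"x":0,"y":0.07,"z":-0.2,"ax":0,"ay":0,"az":0,"grip":1.5},
    {"x":0.05,"y":0.08,"z":-0.35,"ax":0,"ay":0,"az":0,"grip":1.5},
    {"x":1,"y":0.29,"z":-0.35,"ax":0,"ay":0,"az":0,"grip":1.5},
    {"x":1.7,"y":0.45,"z":-0.35,"ax":0,"ay":0,"az":0,"grip":1.5},
    {"x":2.4,"y":0.6,"z":-0.35,"ax":0,"ay":0,"az":0,"grip":1.5},
  ],
)

```text
time_s: 5.95
tcp_pos: [494.1, -8.0, 20.4]
eef_rot: [0.552, -0.552, 0.441, -0.442]
contact_force: [0.1, -0.2, -1.8]
opening: 23.9
```

```bash
python3 st.py
```

```text
6.05 tcp,yaw,F,open,tilt [494.64, -7.84, 20.24, 12.74, 0.26, 1.05, -1.25, 23.78, 0.0, -0.0] mean [ 4.9477e+02 -7.8200e+00  2.0330e+01  1.2730e+01  7.4000e-01  1.0000e-01
 -1.4900e+00  2.3860e+01  0.0000e+00 -0.0000e+00]
```

Emit:
arm_command(
  increments=[
    {"x":0.15,"y":0.03,"z":-0.15,"ax":0,"ay":0,"az":0,"grip":1.5},
    {"x":0.3,"y":0.07,"z":-0.15,"ax":0,"ay":0,"az":0,"grip":1.5},
    {"x":0.45,"y":0.1,"z":-0.15,"ax":0,"ay":0,"az":0,"grip":1.5},
    {"x":0.6,"y":0.13,"z":-0.15,"ax":0,"ay":0,"az":0,"grip":1.5},
    {"x":0.75,"y":0.17,"z":-0.15,"ax":0,"ay":0,"az":0,"grip":1.5},
  ],
)

```text
time_s: 6.6
tcp_pos: [500.3, -6.6, 18.7]
eef_rot: [0.552, -0.552, 0.442, -0.442]
contact_force: [-0.8, -0.5, -1.6]
opening: 24.0
```

Emit:
arm_command(
  increments=[
    {"x":0.1,"y":0.02,"z":0,"ax":0,"ay":0,"az":0,"grip":1.5},
    {"x":0.2,"y":0.04,"z":0,"ax":0,"ay":0,"az":0,"grip":1.5},
    {"x":0.3,"y":0.07,"z":0,"ax":0,"ay":0,"az":0,"grip":1.5},
    {"x":0.3,"y":0.07,"z":0,"ax":0,"ay":0,"az":0,"grip":1.5},
  ],
)

```text
time_s: 7.0
tcp_pos: [503.4, -5.8, 18.6]
eef_rot: [0.552, -0.552, 0.442, -0.442]
contact_force: [-0.0, -0.8, -2.2]
opening: 23.7
```

Emit:
arm_command(
  increments=[
    {"x":0.1,"y":0.02,"z":0,"ax":0,"ay":0,"az":0,"grip":1.5},
    {"x":0.2,"y":0.04,"z":0,"ax":0,"ay":0,"az":0,"grip":1.5},
    {"x":0.3,"y":0.07,"z":0,"ax":0,"ay":0,"az":0,"grip":1.5},
    {"x":0.35,"y":0.08,"z":0,"ax":0,"ay":0,"az":0,"grip":1.5},
  ],
)

```text
time_s: 7.4
tcp_pos: [506.9, -5.0, 18.6]
eef_rot: [0.552, -0.552, 0.442, -0.442]
contact_force: [0.5, -0.1, -2.4]
opening: 23.8
```

Emit:
arm_command(
  increments=[
    {"x":0.1,"y":0.02,"z":0,"ax":0,"ay":0,"az":0,"grip":1.5},
    {"x":0.2,"y":0.04,"z":0,"ax":0,"ay":0,"az":0,"grip":1.5},
    {"x":0.2,"y":0.04,"z":0,"ax":0,"ay":0,"az":0,"grip":1.5},
  ],
)

```text
time_s: 7.7
tcp_pos: [509.0, -4.6, 18.7]
eef_rot: [0.552, -0.552, 0.442, -0.442]
contact_force: [-1.2, -0.1, -2.0]
opening: 23.8
```

Emit:
arm_command(
  increments=[
    {"x":0.1,"y":0.02,"z":0,"ax":0,"ay":0,"az":0,"grip":1.5},
    {"x":0.2,"y":0.04,"z":0,"ax":0,"ay":0,"az":0,"grip":1.5},
    {"x":0.3,"y":0.07,"z":0,"ax":0,"ay":0,"az":0,"grip":1.5},
    {"x":0.3,"y":0.07,"z":0,"ax":0,"ay":0,"az":0,"grip":1.5},
  ],
)

```text
time_s: 8.1
tcp_pos: [511.2, -4.2, 18.5]
eef_rot: [-0.552, 0.552, -0.442, 0.442]
contact_force: [-1.7, -0.7, -0.6]
opening: 23.8
```

Emit:
arm_command(
  increments=[
    {"x":0.1,"y":0.02,"z":0,"ax":0,"ay":0,"az":0,"grip":1.5},
    {"x":0.2,"y":0.04,"z":0,"ax":0,"ay":0,"az":0,"grip":1.5},
    {"x":0.2,"y":0.04,"z":0,"ax":0,"ay":0,"az":0,"grip":1.5},
  ],
)

```text
time_s: 8.4
tcp_pos: [512.5, -3.9, 18.5]
eef_rot: [-0.551, 0.552, -0.443, 0.441]
contact_force: [-5.4, -0.8, 0.3]
opening: 24.0
```

Emit:
arm_command(
  increments=[
    {"x":0.1,"y":0.02,"z":0,"ax":0,"ay":0,"az":0,"grip":1.5},
    {"x":0.15,"y":0.03,"z":0,"ax":0,"ay":0,"az":0,"grip":1.5},
    {"x":0.15,"y":0.03,"z":0,"ax":0,"ay":0,"az":0,"grip":1.5},
  ],
)

```text
time_s: 8.7
tcp_pos: [513.3, -3.6, 18.5]
eef_rot: [-0.551, 0.553, -0.443, 0.441]
contact_force: [-6.3, -1.4, 1.6]
opening: 23.7
```

```bash
python3 st.py
```

```text
8.8 tcp,yaw,F,open,tilt [513.27, -3.66, 18.48, 12.61, -5.75, -1.72, 2.11, 23.72, -0.0, 0.0] mean [513.27  -3.66  18.47  12.61  -6.2   -1.4    2.1   23.76  -0.     0.  ]
```

The left gap stops the blade at about 30 mm with a springy, purely axial force of about 6 N, so it is fouled. I'll back out and try the right gap.

Emit:
arm_command(
  increments=[
    {"x":-0.5,"y":-0.11,"z":0.05,"ax":0,"ay":0,"az":0,"grip":1.5},
    {"x":-1.5,"y":-0.33,"z":0.1,"ax":0,"ay":0,"az":0,"grip":1.5},
    {"x":-2.8,"y":-0.62,"z":0.1,"ax":0,"ay":0,"az":0,"grip":1.5},
    {"x":-4.2,"y":-0.94,"z":0.1,"ax":0,"ay":0,"az":0,"grip":1.5},
    {"x":-5.3,"y":-1.2,"z":0.2,"ax":0,"ay":0,"az":0,"grip":1.5},
  ],
)

```text
time_s: 9.35
tcp_pos: [462.3, -15.4, 20.9]
eef_rot: [0.552, -0.552, 0.441, -0.442]
contact_force: [0.2, 0.2, -1.6]
opening: 24.0
```

Emit:
arm_command(
  increments=[
    {"x":0,"y":0,"z":0.1,"ax":0,"ay":0,"az":0,"grip":1.5},
    {"x":0.75,"y":-3.4,"z":0.1,"ax":0,"ay":0,"az":0,"grip":1.5},
    {"x":1.53,"y":-6.83,"z":0.1,"ax":0,"ay":0,"az":0,"grip":1.5},
    {"x":1.53,"y":-6.83,"z":0.1,"ax":0,"ay":0,"az":0,"grip":1.5},
    {"x":1.53,"y":-6.83,"z":0.1,"ax":0,"ay":0,"az":0,"grip":1.5},
  ],
)

```text
time_s: 9.85
tcp_pos: [478.6, -84.3, 21.8]
eef_rot: [0.552, -0.551, 0.442, -0.443]
contact_force: [-0.3, -0.4, -1.8]
opening: 23.9
```

```bash
python3 st.py; python3 fit.py w4; python3 -c "
import cv2;c=cv2.imread('pics/w4.png')[0:200,150:400];cv2.imwrite('pics/w4c.png',cv2.resize(c,None,fx=3,fy=3))"
```

```text
9.95 tcp,yaw,F,open,tilt [477.78, -82.25, 21.47, 12.74, 0.4, 0.03, -1.71, 23.89, -0.0, 0.0] mean [ 4.7816e+02 -8.3170e+01  2.1640e+01  1.2660e+01  1.8000e-01 -8.0000e-02
 -1.9100e+00  2.3820e+01  0.0000e+00  0.0000e+00]
tcp [477.6 -82.   21.5]
yel [72  0 10  9 73] block xy [ 4.1 35.3] z 85.1
tcp in block [-116.1  -33.2]
blade n 669 px 248 254 68 176 z [43.3 44.2 45. ] maxx -21.8 line [ 1.0000e+00  1.1000e-02 -4.7422e+01 -3.3930e+01]
proj [[133.0, 216.0], [127.0, 42.0], [253.0, 218.0], [254.0, 33.0], [77.0, 13.0], [89.0, -66.0]]
```

View pics/w4c.png

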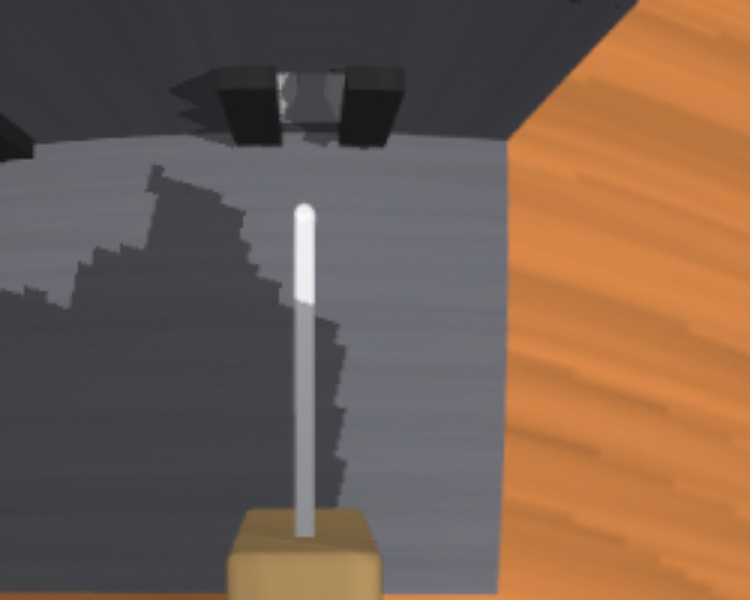

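Emit:
arm_command(
  increments=[
    {"x":0.02,"y":-0.09,"z":-0.15,"ax":0,"ay":0,"az":0,"grip":1.5},
    {"x":0.5,"y":0.02,"z":-0.28,"ax":0,"ay":0,"az":0,"grip":1.5},
    {"x":1.5,"y":0.24,"z":-0.28,"ax":0,"ay":0,"az":0,"grip":1.5},
    {"x":2.4,"y":0.44,"z":-0.28,"ax":0,"ay":0,"az":0,"grip":1.5},
    {"x":3.2,"y":0.62,"z":-0.28,"ax":0,"ay":0,"az":0,"grip":1.5},
  ],
)

```text
time_s: 10.55
tcp_pos: [510.7, -76.7, 18.7]
eef_rot: [0.552, -0.552, 0.442, -0.441]
contact_force: [0.3, -0.1, -1.4]
opening: 23.8
```

```bash
python3 st.py
```

```text
10.65 tcp,yaw,F,open,tilt [511.56, -76.63, 18.75, 12.78, -0.41, 0.73, -1.73, 23.64, 0.0, -0.0] mean [ 5.1158e+02 -7.6560e+01  1.8760e+01  1.2770e+01  2.1000e-01  5.0000e-02
 -1.6900e+00  2.3760e+01  0.0000e+00  0.0000e+00]
```

Emit:
arm_command(
  increments=[
    {"x":0.15,"y":0.03,"z":0,"ax":0,"ay":0,"az":0,"grip":1.5},
    {"x":0.3,"y":0.07,"z":0,"ax":0,"ay":0,"az":0,"grip":1.5},
    {"x":0.45,"y":0.1,"z":0,"ax":0,"ay":0,"az":0,"grip":1.5},
    {"x":0.6,"y":0.13,"z":0,"ax":0,"ay":0,"az":0,"grip":1.5},
  ],
)

```text
time_s: 11.1
tcp_pos: [515.0, -75.7, 18.7]
eef_rot: [-0.552, 0.552, -0.442, 0.441]
contact_force: [-0.8, 1.5, -1.8]
opening: 23.8
```

Emit:
arm_command(
  increments=[
    {"x":0.1,"y":0.02,"z":0,"ax":0,"ay":0,"az":0,"grip":1.5},
    {"x":0.2,"y":0.04,"z":0,"ax":0,"ay":0,"az":0,"grip":1.5},
    {"x":0.3,"y":0.07,"z":0,"ax":0,"ay":0,"az":0,"grip":1.5},
    {"x":0.4,"y":0.09,"z":0,"ax":0,"ay":0,"az":0,"grip":1.5},
  ],
)

```text
time_s: 11.5
tcp_pos: [519.3, -74.9, 18.7]
eef_rot: [0.552, -0.552, 0.442, -0.441]
contact_force: [-0.8, 1.7, -1.7]
opening: 23.8
```

Emit:
arm_command(
  increments=[
    {"x":0.1,"y":0.02,"z":0,"ax":0,"ay":0,"az":0,"grip":1.5},
    {"x":0.2,"y":0.04,"z":0,"ax":0,"ay":0,"az":0,"grip":1.5},
    {"x":0.3,"y":0.07,"z":0,"ax":0,"ay":0,"az":0,"grip":1.5},
    {"x":0.3,"y":0.07,"z":0,"ax":0,"ay":0,"az":0,"grip":1.5},
  ],
)

```text
time_s: 11.9
tcp_pos: [522.6, -74.2, 18.8]
eef_rot: [0.552, -0.552, 0.442, -0.442]
contact_force: [-0.7, 2.4, -2.7]
opening: 23.4
```

Emit:
arm_command(
  increments=[
    {"x":0,"y":0.05,"z":0,"ax":0,"ay":0,"az":0,"grip":1.5},
    {"x":0.1,"y":0.08,"z":0,"ax":0,"ay":0,"az":0,"grip":1.5},
    {"x":0.2,"y":0.1,"z":0,"ax":0,"ay":0,"az":0,"grip":1.5},
    {"x":0.3,"y":0.12,"z":0,"ax":0,"ay":0,"az":0,"grip":1.5},
    {"x":0.3,"y":0.12,"z":0,"ax":0,"ay":0,"az":0,"grip":1.5},
  ],
)

```text
time_s: 12.4
tcp_pos: [525.9, -73.3, 18.9]
eef_rot: [0.552, -0.552, 0.442, -0.442]
contact_force: [-1.1, 2.0, -2.9]
opening: 23.8
```

Emit:
arm_command(
  increments=[
    {"x":0.1,"y":0.02,"z":0,"ax":0,"ay":0,"az":0,"grip":1.5},
    {"x":0.2,"y":0.04,"z":0,"ax":0,"ay":0,"az":0,"grip":1.5},
    {"x":0.3,"y":0.07,"z":0,"ax":0,"ay":0,"az":0,"grip":1.5},
    {"x":0.3,"y":0.07,"z":0,"ax":0,"ay":0,"az":0,"grip":1.5},
  ],
)

```text
time_s: 12.8
tcp_pos: [528.9, -72.6, 18.9]
eef_rot: [0.552, -0.552, 0.442, -0.442]
contact_force: [-0.2, 1.7, -3.2]
opening: 23.8
```

Emit:
arm_command(
  increments=[
    {"x":0.1,"y":0.02,"z":0,"ax":0,"ay":0,"az":0,"grip":1.5},
    {"x":0.2,"y":0.04,"z":0,"ax":0,"ay":0,"az":0,"grip":1.5},
    {"x":0.3,"y":0.07,"z":0,"ax":0,"ay":0,"az":0,"grip":1.5},
    {"x":0.3,"y":0.07,"z":0,"ax":0,"ay":0,"az":0,"grip":1.5},
  ],
)

```text
time_s: 13.2
tcp_pos: [532.0, -71.9, 18.9]
eef_rot: [0.552, -0.552, 0.442, -0.442]
contact_force: [-0.5, 1.2, -2.7]
opening: 23.8
```

Emit:
arm_command(
  increments=[
    {"x":0.1,"y":0.03,"z":0,"ax":0,"ay":0,"az":0,"grip":1.5},
    {"x":0.2,"y":0.06,"z":0,"ax":0,"ay":0,"az":0,"grip":1.5},
    {"x":0.3,"y":0.09,"z":0,"ax":0,"ay":0,"az":0,"grip":1.5},
    {"x":0.4,"y":0.12,"z":0,"ax":0,"ay":0,"az":0,"grip":1.5},
  ],
)

```text
time_s: 13.6
tcp_pos: [535.9, -70.9, 18.9]
eef_rot: [0.552, -0.552, 0.442, -0.442]
contact_force: [-1.0, 0.4, -1.3]
opening: 23.7
```

Emit:
arm_command(
  increments=[
    {"x":0.15,"y":0.03,"z":0,"ax":0,"ay":0,"az":0,"grip":1.5},
    {"x":0.3,"y":0.07,"z":0,"ax":0,"ay":0,"az":0,"grip":1.5},
    {"x":0.45,"y":0.1,"z":0,"ax":0,"ay":0,"az":0,"grip":1.5},
    {"x":0.6,"y":0.13,"z":0,"ax":0,"ay":0,"az":0,"grip":1.5},
  ],
)

```text
time_s: 14.0
tcp_pos: [541.9, -69.6, 18.9]
eef_rot: [0.552, -0.552, 0.442, -0.442]
contact_force: [-0.1, 1.4, -1.4]
opening: 24.1
```

Emit:
arm_command(
  increments=[
    {"x":0.1,"y":0.02,"z":0,"ax":0,"ay":0,"az":0,"grip":1.5},
    {"x":0.2,"y":0.04,"z":0,"ax":0,"ay":0,"az":0,"grip":1.5},
    {"x":0.3,"y":0.07,"z":0,"ax":0,"ay":0,"az":0,"grip":1.5},
    {"x":0.3,"y":0.07,"z":0,"ax":0,"ay":0,"az":0,"grip":1.5},
  ],
)

```text
time_s: 14.4
tcp_pos: [545.0, -68.8, 18.9]
eef_rot: [0.552, -0.552, 0.442, -0.442]
contact_force: [0.1, -0.4, -1.9]
opening: 23.5
```

Emit:
arm_command(
  increments=[
    {"x":0,"y":0,"z":-0.08,"ax":0,"ay":0,"az":0,"grip":1.5},
    {"x":0,"y":0,"z":-0.16,"ax":0,"ay":0,"az":0,"grip":1.5},
    {"x":0,"y":0,"z":-0.16,"ax":0,"ay":0,"az":0,"grip":1.5},
  ],
)

```text
time_s: 14.7
tcp_pos: [544.6, -68.9, 17.2]
eef_rot: [-0.552, 0.552, -0.442, 0.442]
contact_force: [-0.5, 0.3, -1.3]
opening: 23.8
```

Emit:
arm_command(
  increments=[
    {"x":0.1,"y":0.02,"z":0,"ax":0,"ay":0,"az":0,"grip":1.5},
    {"x":0.2,"y":0.04,"z":0,"ax":0,"ay":0,"az":0,"grip":1.5},
    {"x":0.2,"y":0.04,"z":0,"ax":0,"ay":0,"az":0,"grip":1.5},
  ],
)

```text
time_s: 15.0
tcp_pos: [546.9, -68.3, 17.3]
eef_rot: [0.552, -0.552, 0.442, -0.442]
contact_force: [-0.1, 0.0, -1.4]
opening: 23.8
```

Emit:
arm_command(
  increments=[
    {"x":0.1,"y":0.02,"z":0,"ax":0,"ay":0,"az":0,"grip":1.5},
    {"x":0.15,"y":0.03,"z":0,"ax":0,"ay":0,"az":0,"grip":1.5},
    {"x":0.15,"y":0.03,"z":0,"ax":0,"ay":0,"az":0,"grip":1.5},
  ],
)

```text
time_s: 15.3
tcp_pos: [548.2, -68.0, 17.3]
eef_rot: [0.552, -0.552, 0.442, -0.442]
contact_force: [0.1, 1.4, -1.7]
opening: 23.5
```

Emit:
arm_command(
  increments=[
    {"x":0.1,"y":0.02,"z":-0.05,"ax":0,"ay":0,"az":0,"grip":1.5},
    {"x":0.15,"y":0.03,"z":-0.05,"ax":0,"ay":0,"az":0,"grip":1.5},
    {"x":0.15,"y":0.03,"z":-0.05,"ax":0,"ay":0,"az":0,"grip":1.5},
  ],
)

```text
time_s: 15.6
tcp_pos: [548.6, -67.9, 16.9]
eef_rot: [-0.552, 0.552, -0.443, 0.441]
contact_force: [-3.2, 0.0, 2.6]
opening: 23.8
```

Emit:
arm_command(
  increments=[
    {"x":0.1,"y":0.02,"z":0,"ax":0,"ay":0,"az":0,"grip":1.5},
    {"x":0.15,"y":0.03,"z":0,"ax":0,"ay":0,"az":0,"grip":1.5},
    {"x":0.15,"y":0.03,"z":0,"ax":0,"ay":0,"az":0,"grip":1.5},
  ],
)

```text
time_s: 15.9
tcp_pos: [548.9, -67.8, 16.9]
eef_rot: [-0.551, 0.552, -0.443, 0.441]
contact_force: [-6.7, -0.7, 5.7]
opening: 24.1
```

Emit:
arm_command(
  increments=[
    {"x":0.05,"y":0.01,"z":0.05,"ax":0,"ay":0,"az":0,"grip":1.5},
    {"x":0.1,"y":0.02,"z":0.05,"ax":0,"ay":0,"az":0,"grip":1.5},
    {"x":0.1,"y":0.02,"z":0.05,"ax":0,"ay":0,"az":0,"grip":1.5},
  ],
)

```text
time_s: 16.2
tcp_pos: [549.2, -67.7, 17.0]
eef_rot: [-0.551, 0.553, -0.444, 0.441]
contact_force: [-7.0, -0.9, 4.1]
opening: 24.0
```

```bash
python3 st.py; python3 fit.py w5; python3 -c "
import cv2;c=cv2.imread('pics/w5.png')[0:200,130:380];cv2.imwrite('pics/w5c.png',cv2.resize(c,None,fx=3,fy=3))"
```

```text
16.3 tcp,yaw,F,open,tilt [549.24, -67.7, 16.98, 12.59, -6.83, -0.74, 4.4, 23.73, -0.01, 0.0] mean [ 5.4924e+02 -6.7720e+01  1.6980e+01  1.2590e+01 -6.7700e+00 -5.9000e-01
  4.0600e+00  2.3870e+01 -1.0000e-02  0.0000e+00]
tcp [549.3 -67.7  17. ]
yel [ 242   24   13  167 2159] block xy [ 30.1 -34.8] z 85.2
yel [  57   45   16  147 1325] block xy [30.5 35. ] z 85.1
tcp in block [-43.1 -34.9]
proj [[145.0, 322.0], [122.0, 172.0], [250.0, 327.0], [250.0, 171.0], [69.0, 197.0], [61.0, 93.0]]
```

View pics/w5c.png

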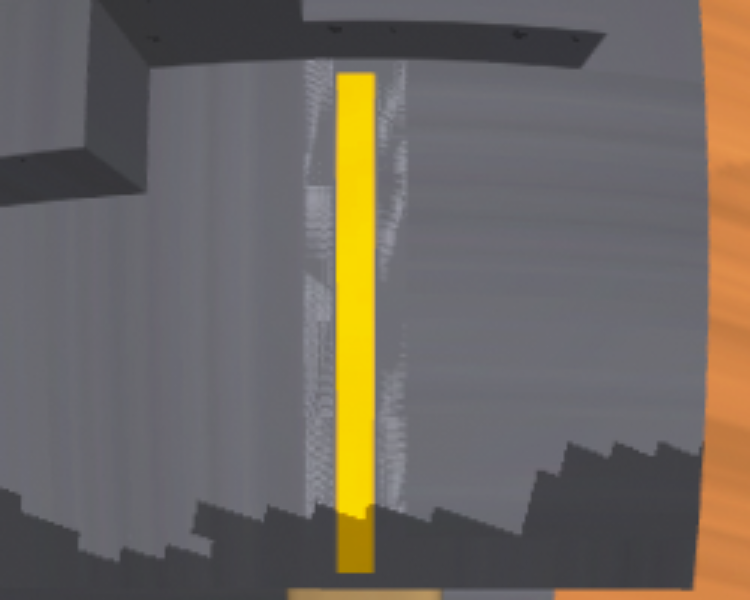

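Emit:
arm_command(
  increments=[
    {"x":0,"y":0,"z":0,"ax":0,"ay":0,"az":0,"grip":3},
    {"x":0,"y":0,"z":0,"ax":0,"ay":0,"az":0,"grip":5},
    {"x":0,"y":0,"z":0,"ax":0,"ay":0,"az":0,"grip":5},
    {"x":0,"y":0,"z":0,"ax":0,"ay":0,"az":0,"grip":5},
  ],
)

```text
time_s: 16.8
tcp_pos: [552.9, -67.0, 17.3]
eef_rot: [0.552, -0.552, 0.441, -0.442]
contact_force: [0.9, 0.0, -0.6]
opening: 47.5
```

```bash
python3 st.py
```

```text
16.9 tcp,yaw,F,open,tilt [552.54, -67.09, 17.28, 12.67, -0.35, 0.75, 0.53, 49.5, 0.0, -0.0] mean [ 5.5272e+02 -6.7050e+01  1.7310e+01  1.2680e+01  9.0000e-02  1.4000e-01
 -1.8000e-01  4.8630e+01  0.0000e+00 -0.0000e+00]
```

Now I'll rise straight up, then back off and check.

Emit:
arm_command(
  increments=[
    {"x":0,"y":0,"z":2,"ax":0,"ay":0,"az":0,"grip":5},
    {"x":0,"y":0,"z":5,"ax":0,"ay":0,"az":0,"grip":5},
    {"x":0,"y":0,"z":9,"ax":0,"ay":0,"az":0,"grip":5},
    {"x":-3,"y":-0.7,"z":12,"ax":0,"ay":0,"az":0,"grip":5},
    {"x":-7,"y":-1.6,"z":14,"ax":0,"ay":0,"az":0,"grip":5},
  ],
)

```text
time_s: 17.45
tcp_pos: [483.9, -83.6, 159.2]
eef_rot: [0.553, -0.552, 0.439, -0.443]
contact_force: [0.6, -0.5, -0.5]
opening: 50.2
```

Emit:
arm_command(
  increments=[
    {"x":-4,"y":-1,"z":0,"ax":0,"ay":0,"az":0,"grip":5},
    {"x":-5,"y":-1.2,"z":0,"ax":0,"ay":0,"az":0,"grip":5},
    {"x":-5,"y":-1.2,"z":0,"ax":0,"ay":0,"az":0,"grip":5},
  ],
)

```text
time_s: 17.75
tcp_pos: [430.8, -95.3, 157.6]
eef_rot: [0.552, -0.551, 0.443, -0.442]
contact_force: [-0.2, 0.0, 1.2]
opening: 49.7
```

```bash
python3 st.py; python3 - <<'E'
from h import *
s=wrist("w6");W=wcloud(s);z=W[...,2];hsv=cv2.cvtColor(s["color"],cv2.COLOR_BGR2HSV)
O=np.array([583.7,-24.2]);th=np.radians(12.63);ex=np.array([np.cos(th),np.sin(th)]);ey=np.array([-ex[1],ex[0]])
B=np.stack([(W[...,:2]-O)@ex,(W[...,:2]-O)@ey],-1)
m=(z>45)&(z<60)&(B[...,0]<1)&(B[...,0]>-110)&(np.abs(B[...,1]+35)<25)&(hsv[...,1]>80)
q=B[m].astype(np.float32);print("handle top",len(q),"z",np.percentile(z[m],[5,50,95]).round(1),cv2.minAreaRect(q),"x",q[:,0].min(),q[:,0].max())
m2=(z>80)&(z<90)&(B[...,0]<20)&(B[...,0]>-20)&(np.abs(B[...,1])<60);print("face x at top",np.percentile(B[m2][:,0],1).round(1))
c=s["color"];cv2.imwrite("pics/w6b.png",cv2.resize(c[0:260,90:430],None,fx=2.2,fy=2.2))
t=bot.snapshot("top");cv2.imwrite("pics/top9.png",t["color"]);a=np.load("top.npz")["color"];d=cv2.absdiff(a,t["color"]).max(-1)>60
k,l,st,ce=cv2.connectedComponentsWithStats(d.astype(np.uint8));print([x.tolist() for x in st[1:] if x[4]>8])
E
```

```text
17.85 tcp,yaw,F,open,tilt [433.59, -94.84, 157.32, 12.72, -0.58, 0.08, 0.6, 50.08, 0.0, -0.0] mean [ 4.3236e+02 -9.5040e+01  1.5745e+02  1.2630e+01  1.1000e-01  2.1000e-01
  7.5000e-01  4.9980e+01  0.0000e+00  0.0000e+00]
handle top 2230 z [50.3 51.7 52.9] ((-43.098785400390625, -35.39634323120117), (24.418405532836914, 79.96446228027344), 89.9842300415039) x -83.083115 -3.1199172
face x at top 0.1
[[270, 185, 13, 25, 159], [310, 200, 6, 6, 20], [199, 203, 25, 13, 91], [234, 203, 8, 4, 15], [227, 204, 6, 4, 11], [289, 207, 4, 7, 10], [300, 207, 14, 23, 73], [199, 209, 5, 3, 9], [317, 208, 18, 27, 129], [155, 210, 6, 3, 9], [185, 211, 108, 138, 3452], [141, 212, 5, 5, 9], [323, 213, 11, 17, 71], [118, 215, 10, 6, 18], [129, 217, 5, 4, 9], [197, 222, 10, 6, 19], [302, 224, 15, 14, 57], [59, 226, 4, 6, 12], [64, 227, 4, 4, 9], [69, 227, 22, 4, 33], [68, 226, 51, 12, 98], [0, 236, 168, 100, 5100], [64, 236, 8, 5, 13], [85, 236, 6, 5, 12], [287, 246, 6, 5, 12], [71, 251, 9, 4, 14], [109, 263, 6, 9, 21], [100, 265, 77, 41, 796], [178, 307, 7, 6, 19], [31, 317, 3, 5, 9], [6, 324, 5, 5, 10], [6, 330, 44, 30, 576], [46, 331, 188, 53, 5374], [242, 339, 23, 29, 248], [275, 350, 8, 12, 37], [275, 360, 8, 19, 58], [237, 367, 16, 4, 26], [251, 369, 4, 14, 30], [235, 371, 4, 13, 15], [257, 374, 12, 10, 17]]
```

View pics/w6b.png

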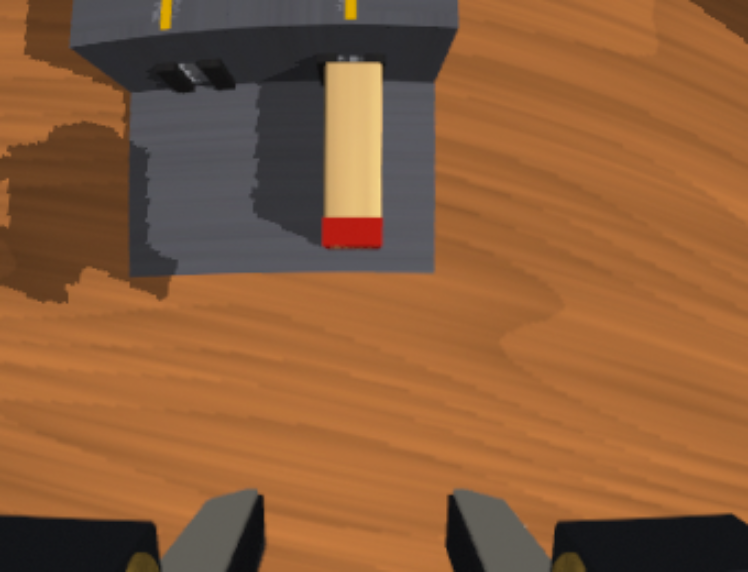

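```bash
python3 -c "
from rig import bot
print(bot.finish_job())"
```

```text
the job is handed in; nothing more can be done
None
```

The gauge is standing on the sill, pushed fully home in the right gap, and the job was handed in at about 18 s.

- **Left gap (tried first):** the blade stopped about 30 mm in with a springy push along the blade, about 6 N at most. That is the hidden tab, so I backed out without forcing it.
- **Right gap:** the blade slid past the whole range where the tab could be. I felt a light rub of about 2 N on the right wall on the way in and shifted the gauge about 0.5 mm to ease it. It then stopped with the tip about 50 mm in, and I pushed to about 7 N on the rubber strips.
- **Release:** I let go and drew the gripper clear, about 15 cm up and back.

My last checks came from the wrist camera:

- **Position:** the handle's top is 51.7 mm above the bench, matching a gauge standing on the 8 mm sill. It is square to the block within about 0.1°, in line with the right gap. Its front is about 3 mm from the face, where the strips stand 4 mm proud; the 1 mm difference is within measuring error.
- **Other things on the bench:** in the top camera's before-and-after comparison, the changes I could place were the arm, the gauge and their shadows. I did not measure each bystander separately.

No check failed. The handover returned no verdict.

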